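# Bring the row counter home

## Task

The pattern repeat is nearly worked: with a fingertip, flick the tabs at the edge of the row counter's wheel to turn it clockwise (seen from above) until the tab with the small knob is one click short of the pointer, and let the wheel come to rest there. Then give it one last flick so that the knob comes to rest in line with the pointer, and no further. Only push the wheel: leave the counter standing where it is, neither lifted nor shoved away, and do not knock the things round it.

Things in the scene. Friction and masses are not known exactly. Their poses are not given: they have to be found in the camera images.
- counter: Row counter standing loose, about 1.5 kg: wooden base plate 150 (x) x 130 (y) x 12 mm high; origin at the centre of its underside, z up. A grey six-tab wheel lies flat on a post (26 mm across) at the centre. At the +x edge stand a block (x 49 to 73 mm, up to z 34 mm) and the pointer on it (up to z 61 mm). The -x side always faces roughly towards the robot, with free space before it.
- wheel (a joint): Wheel angle in rad, growing clockwise seen from above: 0 = knob in line with the pointer (home); one click = 1.047. Starts 2, 3 or 4 clicks short (-2.09, -3.14, -4.19; very rarely balanced half-way between); inner stop at -4.66. A sprung detent rests it with a tab at the pointer; a push of about 1 to 4 N at the edge turns it, and once past half a click (30 degrees) the detent pulls it on to the next.
- hub (a point): Centre of the wheel's upper face, on its upright axis, 48 mm above the worktop. Wheel: disc 68 mm across (34 to 48 mm above the worktop) with six equal straight tabs 60 degrees apart, 9 mm wide, reaching to 58 mm from the axis (37 to 47 mm above the worktop). Between and below the tabs, beyond 34 mm from the axis, it is free down to the base plate.
- near_edge (a point): Fixed point of the counter on its -x side, opposite the pointer, 55 mm from the axis and 42 mm above the worktop. At every click one tab points here, and the middles of the gaps beside it are 30 degrees to either side. Clockwise, the tabs pass here towards the counter's +y.
- pointer_tip (a point): Tip of the dark metal pointer, 52 mm from the wheel's axis on the counter's +x side, 55 mm above the worktop, just over the tabs; it points at the axis.
- knob_top (a point): Top of the small grey knob on the wheel, 16 mm across, at the root of one tab, 24 mm from the wheel's axis; its top is 66 mm above the worktop. It turns with the wheel.
- spool_green: Wooden spool of green thread, upright, 36 mm across, 50 mm high; origin at the centre of its underside. Stands loose near the counter; leave alone.
- spool_cream: Wooden spool of cream thread, upright, 36 mm across, 50 mm high; origin at the centre of its underside. Stands loose near the counter; leave alone.
- thimble: Metal thimble, upright, 19 mm across, 22 mm high; origin at the centre of its underside. Stands loose near the counter; leave alone.
- button_pot: Closed round button pot, 66 mm across, 30 mm high; origin at the centre of its underside. Stands loose near the counter; leave alone.
- bobbin_loose: Small sewing-machine bobbin with red thread, 21 mm across, 12 mm high; origin at the centre of its underside. Stands loose near the counter; leave alone.
- machine_oil: Small brown bottle of machine oil, upright, 34 mm across, 102 mm high; origin at the centre of its underside. Stands loose near the counter; leave alone.
Things that resemble listed ones, but are neither listed nor needed, are in the scene too. Leave any green or turquoise look-alike of the counter alone.

How it is judged:
By the outcome, as a careful person would: the job done as asked, in the order asked, and still so for the second after the job is handed in, with the robot touching nothing.
It also fails if it takes over 58 s, if anything falls off the work surface, if the arm or the gripper's body presses on something with over 40 N, if the wrist force passes 120 N, or if a joint passes its speed limit or range.

## Robot

A 7-joint arm with a two-finger parallel gripper is mounted at the origin on a cart in front of the work surface, level with it; the furniture and walls round the work are solid. World frame = base frame: x ahead of the robot, y to its left, z up, the work surface at z = 0. Lengths are in mm, angles in rad, forces in N, time in s.
With the tool pointing down it reaches from about 350 to 900 mm from the base axis. Payload 7.2 kg.
Tool frame: the origin (TCP) lies midway between the tips of the shut fingers; the grasp point (between the pads) lies 19 mm behind it; z points along the fingers, y is the line along which they close (so a half turn about z gives the same grasp; the last joint's range is limited). The gripper opens to 85 mm and grips with 20 to 120 N. Pads are 22 mm wide; open, the fingers measure 114 mm over their backs; the gripper's body (76 mm by 85 mm) begins 54 mm behind the grasp point. The pads swing forward as they close: fully open they stand 13 mm farther back than shut.
Start: joints at [-1.195, 0.411, -0.013, 1.596, 0.006, 1.134, -0.082], TCP at [268.368, 564.453, 231.297] pointing down, gripper open.
Joint ranges: [-2.95, 2.95], [-0.29, 1.99], [-1.47, 1.44], [0.14, 2.54], [-1.03, 4.17], [0.13, 1.85], [-2.86, 2.86]. Speed limits (rad/s): [2.39, 2.39, 3.01, 3.01, 3.14, 3.14, 3.14].

## Interface

Orientations are given as a unit quaternion [w, x, y, z].
In Python, from cell import readout, eyes, job gives the robot as it stands.
- The arm moves only by the tool arm_command, never from a script. Its argument "plan" is a list of rows, each an object of numbers: "grip": the opening, from -1 (shut) to 1 (fully open), so that 0 is half open; "dx", "dy", "dz": the shift along the tool's x, y, z in cm; "yaw": the turn about the tool's z in rad. In form: [{"grip": .., "dx": .., "dy": .., "dz": .., "yaw": ..}, ...]. A call has 1 to 5 rows; each row is the pose to reach, as a shift and turn from the pose commanded when the call began, along the tool's axes at that moment; what a row does not reach only later rows make up. A row lasts 1/10 s, in which the tool goes at most 50 mm and 8.59 degrees, less where a joint would pass 70% of its speed; a pose out of reach is approached as far as the arm can. A call with a gripper value outside its range is refused whole. The fingers move at their own pace and stop on an object; "squeeze" is the grip in N (left out, the last holds). Time passes only in rows, so rows that repeat a pose let the fingers close. It gives the time, the measured TCP pose, the force, the opening and the grip force at its end, in the units of the state.
- readout.get_obs(): the state, without advancing time (a new reading comes with each control period).
- eyes.camera(name): name is "scene" or "top" or "wrist"; returns a dict with "frame" (420x560x3 uint8, blue, green, red), "depth" (420x560 float32, mm along the optical axis (not along the pixel's ray), 0 where there is no reading), "mtx" (3x3 intrinsics, pixels), "world_from_camera" (4x4, takes a point from camera to world coordinates). Camera axes: x right, y down, z forward; pixel columns grow to the right and rows downward; lengths in mm; the calibration is good to about 2 mm. A picture is of the moment at which its call begins.
- job.hand_in(): hands the job in; it is judged then, once.
The state is a dict: "time": time; "qpos": joint angles; "qd": joint speeds; "effort": joint torques, N m; "tool_pos": TCP position; "orientation": TCP orientation; "contact_force": force on the tool from outside, world axes, zero at the start; "moment": the same for the moment, N m; "finger_gap": finger opening in mm; "gripper_force": force on a finger pad.
Only numpy, scipy, OpenCV 4.12 (cv2) and the standard library are available. Lean on these libraries where they do the work, as an engineer would, in place of code of your own. Each camera call takes 0.05 s, during which the arm holds its last target. There are 200 camera calls.

## Working session

There is one attempt and no reset: what is moved stays moved. The work goes in short steps, Python scripts to look and compute and a tool call to move; the robot and the scene stay as the last step left them, time stands still between calls to the robot, and variables do not carry over. Pictures are saved under pics/ and viewed, at most 10 in all, crops included, and the job is handed in when it is done.

Besides the shell and the picture viewer there is one more tool, called as name(argument=value, ...), one argument or row to a line, values as JSON. arm_command: Moves the arm, as the interface text tells. Its arguments: {"type":"object","properties":{"plan":{"type":"array"},"squeeze":{"type":"number"}},"required":["plan"]}

```bash
mkdir -p pics; python3 - <<'E'
from cell import readout, eyes, job
import cv2,numpy as np
for n in("scene","top"):
    c=eyes.camera(n); cv2.imwrite(f"pics/{n}0.png",c["frame"]); np.savez(f"pics/{n}0.npz",**c)
    print(n,c["mtx"].tolist(),c["world_from_camera"].round(3).tolist())
print(readout.get_obs())
E
```

```text
scene [[498.6431951416177, 0.0, 272.1276203881559], [0.0, 498.6431951416177, 206.87092094974182], [0.0, 0.0, 1.0]] [[0.77, -0.454, 0.449, 167.995], [-0.638, -0.531, 0.558, -502.083], [-0.015, -0.716, -0.698, 690.567], [0.0, 0.0, 0.0, 1.0]]
top [[524.1813453346158, 0.0, 280.32635433660363], [0.0, 524.1813453346158, 207.79031782125577], [0.0, 0.0, 1.0]] [[0.008, -0.997, 0.075, 484.069], [-1.0, -0.007, 0.012, 9.011], [-0.011, -0.075, -0.997, 1151.596], [0.0, 0.0, 0.0, 1.0]]
{'time': 0.1, 'qpos': array([-1.1951661 ,  0.41185818, -0.01271628,  1.59696368,  0.00560231,
        1.13430431, -0.082217  ]), 'qd': array([ 6.36248111e-05, -3.75703392e-03, -1.82908769e-03, -1.27467453e-03,
        8.22427871e-04, -1.37338124e-03,  4.66073298e-04]), 'effort': array([ 2.05930242e-03, -6.01830983e+01,  6.83777332e-01, -3.00091302e+01,
        1.39764088e-02,  6.45397289e-03,  1.56036242e-05]), 'tool_pos': array([268.21509023, 564.02215652, 230.51193235]), 'orientation': array([-1.12638037e-04,  2.20092206e-01,  9.75478785e-01, -7.40429631e-04]), 'contact_force': array([0.69855336, 1.04399261, 0.30035278]), 'moment': array([ 0.02343113, -0.02372377, -0.02313922]), 'gripper_force': 0.0, 'finger_gap': 85.33267273649798}
```

View pics/top0.png

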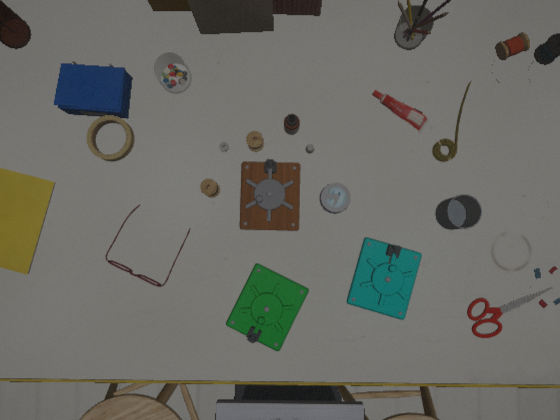

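View pics/scene0.png

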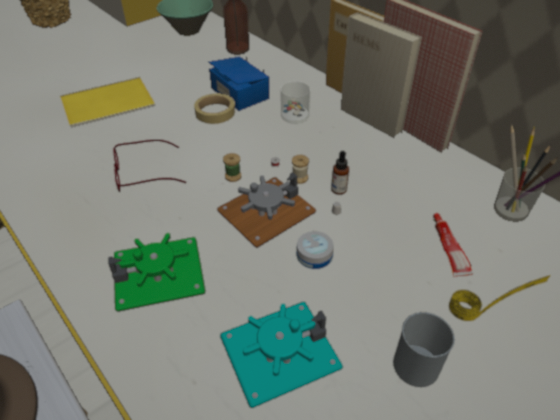

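The wooden counter is at about (270,196) in top and (266,210) in scene, with its pointer towards +x, at (270,167). The arm isn't covering it. Next I'll crop in and measure.

```bash
cat >h.py <<'E'
import numpy as np,cv2
def ray(c,u,v,z):
    d=c["world_from_camera"][:3,:3]@np.linalg.inv(c["mtx"])@[u,v,1.]
    o=c["world_from_camera"][:3,3]
    return o+d*(z-o[2])/d[2]
def proj(c,p):
    T=np.linalg.inv(c["world_from_camera"]); q=c["mtx"]@(T[:3,:3]@p+T[:3,3]); return q[:2]/q[2]
E
python3 - <<'E'
from h import *
c=dict(np.load("pics/top0.npz")); f=c["frame"]
h=cv2.cvtColor(f,cv2.COLOR_BGR2HSV)
m=cv2.inRange(h,(3,90,40),(18,255,255)); m[:, :225]=0;m[:,315:]=0;m[:155]=0;m[245:]=0
m=cv2.morphologyEx(m,cv2.MORPH_OPEN,np.ones((2,2)))
cs=cv2.findContours(m,0,2)[0]; k=max(cs,key=cv2.contourArea)
P=np.array([ray(c,u,v,12)[:2] for u,v in k[:,0].astype(float)],np.float32)
r=cv2.minAreaRect(P); print(r, cv2.boxPoints(r).round(1).tolist())
for n,(x0,y0,x1,y1) in dict(top=(190,110,360,238),scene=(205,140,365,270)).items():
    g=dict(np.load(f"pics/{n}0.npz"))["frame"][y0:y1,x0:x1]
    g=cv2.resize(np.clip(g*1.6,0,255).astype(np.uint8),None,fx=4.6,fy=4.6,interpolation=cv2.INTER_CUBIC); cv2.imwrite(f"pics/{n}0c.png",g)
E
```

```text
((593.734619140625, 44.08589172363281), (127.57789611816406, 147.0893096923828), 89.06702423095703) [[519.2000122070312, -18.5], [666.2000122070312, -20.899999618530273], [668.2999877929688, 106.69999694824219], [521.2000122070312, 109.0999984741211]]
```

View pics/top0c.png

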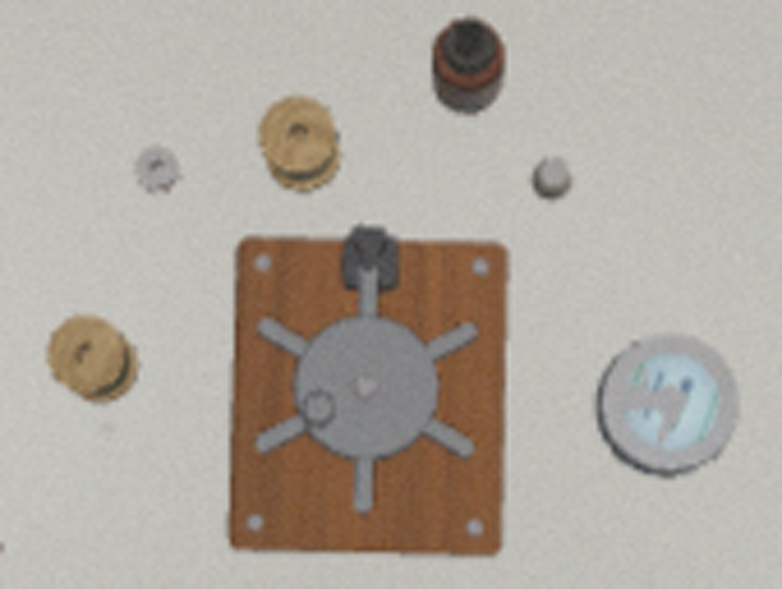

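The knob is at crop pixel (318,407) and the hub at (367,388), so the knob is two clicks short. That means one flick to -1, a rest, and one more flick.

```bash
python3 - <<'E'
from h import *
c=dict(np.load("pics/top0.npz"))
p=lambda u,v,z:ray(c,190+u/4.6,110+v/4.6,z).round(1)
print("hub",p(367,388,48),"knob",p(318,407,66),"tabs",p(369,285,47),p(363,510,47))
for n,u,v,z in(("spoolL",90,350,50),("spoolU",298,135,50),("oil",468,45,102),("pot",668,400,30)):print(n,p(u,v,z))
a=2*np.arctan2(0.975478,0.220092); print("tool x az",a)
X=np.array([np.cos(a),np.sin(a)]);Y=np.array([np.sin(a),-np.cos(a)])
H=np.array([594,44.]);R=np.array([[1,.0163],[-.0163,1]])
for q in((-50,-29),(-50,29)):
    w=H+R@q; d=w-[268.4,564.4]; print(w.round(1),"dx dy",d@X,d@Y)
E
```

```text
hub [595.2  44.5  48. ] knob [584.6  66.   66. ] tabs [643.1  44.1  47. ] [539.   45.9  47. ]
spoolL [611.6 172.2  50. ]
spoolU [712.4  77.6  50. ]
oil [ 7.424e+02 -4.000e-01  1.020e+02]
pot [592.4 -95.4  30. ]
tool x az 2.6977745967944218
[543.5  15.8] dx dy -484.0299622371596 -377.30031683923056
[544.5  73.8] dx dy -459.9791075322321 -324.5134797572225
```

arm_command(
  plan=[
    {"grip": -1,"dx": -4,"dy": -3,"dz": 0.5,"yaw": -0.1},
    {"grip": -1,"dx": -8,"dy": -6.2,"dz": 1,"yaw": -0.2},
    {"grip": -1,"dx": -12,"dy": -9.4,"dz": 2,"yaw": -0.3},
    {"grip": -1,"dx": -16,"dy": -12.5,"dz": 3,"yaw": -0.4},
    {"grip": -1,"dx": -20,"dy": -15.6,"dz": 4,"yaw": -0.43},
  ],
)

```text
time: 0.6
tool_pos: [379.3, 341.9, 192.2]
orientation: [-0.0, 0.005, 1.0, -0.0]
contact_force: [0.9, -0.2, 0.9]
finger_gap: 12.2
gripper_force: 0.0
```

```bash
cat >go.py <<'E'
from cell import readout
import numpy as np,sys
from scipy.spatial.transform import Rotation as Ro
o=readout.get_obs(); q=o["orientation"]; R=Ro.from_quat(q,scalar_first=True).as_matrix()
t=np.array([float(v) for v in sys.argv[1:4]])
print(o["time"],o["tool_pos"].round(1),"x",R[:,0].round(3),"z",R[:,2].round(3),"F",o["contact_force"].round(1),"gap",round(o["finger_gap"],1))
print("shift cm",((t-o["tool_pos"])@R/10).round(2),"yaw",Ro.from_matrix(R).as_euler("zyx").round(3))
E
python3 go.py 543.5 15.8 110
```

```text
0.6 [379.3 341.9 192.2] x [-1.    0.01  0.  ] z [-0. -0. -1.] F [ 0.9 -0.2  0.9] gap 12.2
shift cm [-16.74 -32.44   8.22] yaw [-3.132 -0.     3.141]
```

arm_command(
  plan=[
    {"grip": -1,"dx": -2,"dy": -4,"dz": 1},
    {"grip": -1,"dx": -4,"dy": -8,"dz": 2},
    {"grip": -1,"dx": -6.5,"dy": -12,"dz": 3},
    {"grip": -1,"dx": -9,"dy": -16,"dz": 4},
    {"grip": -1,"dx": -11,"dy": -20,"dz": 5},
  ],
)

```text
schema error: expected keys grip, dx, dy, dz, yaw
```

arm_command(
  plan=[
    {"grip": -1,"dx": -1,"dy": -4,"dz": 0.6},
    {"grip": -1,"dx": -2.5,"dy": -8,"dz": 1.2},
    {"grip": -1,"dx": -4,"dy": -11,"dz": 1.8},
    {"grip": -1,"dx": -5,"dy": -12,"dz": 2.5},
    {"grip": -1,"dx": -5,"dy": -12,"dz": 2.5},
  ],
)

```text
schema error: expected keys grip, dx, dy, dz, yaw
```

```bash
python3 go.py 543.5 15.8 34; python3 - <<'E'
from cell import eyes
import cv2,numpy as np
c=eyes.camera("wrist"); np.savez("pics/w1.npz",**c); cv2.imwrite("pics/w1.png",np.clip(c["frame"]*1.5,0,255).astype(np.uint8))
E
```

```text
0.6 [379.3 341.9 192.2] x [-1.    0.01  0.  ] z [-0. -0. -1.] F [ 0.9 -0.2  0.9] gap 12.2
shift cm [-16.74 -32.44  15.82] yaw [-3.132 -0.     3.141]
```

View pics/w1.png

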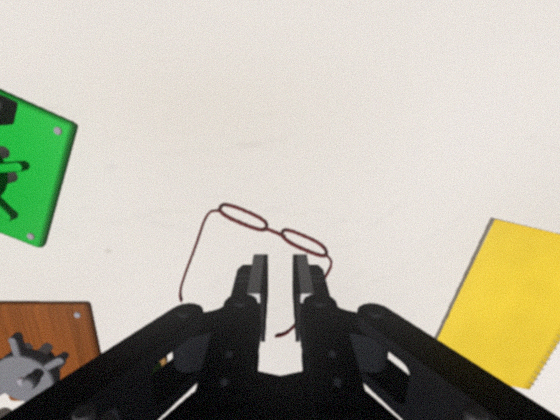

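The moves were refused because every row needs a yaw key. The wrist view shows the closing fingers at (280,300) and the counter at (40,360), so the arm is still well away. I'll resend the moves with yaw included.

arm_command(
  plan=[
    {"grip": -1,"dx": -2,"dy": -4,"dz": 1,"yaw": 0},
    {"grip": -1,"dx": -4,"dy": -8,"dz": 2,"yaw": 0},
    {"grip": -1,"dx": -6.5,"dy": -12,"dz": 3,"yaw": 0},
    {"grip": -1,"dx": -9,"dy": -16,"dz": 4,"yaw": 0},
    {"grip": -1,"dx": -11,"dy": -20,"dz": 5,"yaw": 0},
  ],
)

```text
time: 1.15
tool_pos: [487.1, 140.8, 142.3]
orientation: [0.0, 0.007, 1.0, 0.0]
contact_force: [1.2, 0.9, 0.1]
finger_gap: -0.3
gripper_force: 0.0
```

arm_command(
  plan=[
    {"grip": -1,"dx": -1,"dy": -4,"dz": 0.6,"yaw": 0},
    {"grip": -1,"dx": -2.5,"dy": -8,"dz": 1.2,"yaw": 0},
    {"grip": -1,"dx": -4,"dy": -11,"dz": 1.8,"yaw": 0},
    {"grip": -1,"dx": -5,"dy": -12,"dz": 2.5,"yaw": 0},
    {"grip": -1,"dx": -5,"dy": -12,"dz": 2.5,"yaw": 0},
  ],
)

```text
time: 1.65
tool_pos: [534.9, 20.2, 116.6]
orientation: [-0.001, 0.009, 1.0, -0.0]
contact_force: [-0.4, 0.1, -0.3]
finger_gap: 0.1
gripper_force: 0.0
```

```bash
python3 go.py 543.5 15.8 34; python3 - <<'E'
from cell import eyes
import cv2,numpy as np
c=eyes.camera("wrist"); np.savez("pics/w1.npz",**c); cv2.imwrite("pics/w2.png",np.clip(c["frame"]*1.5,0,255).astype(np.uint8))
E
```

```text
1.65 [534.9  20.2 116.6] x [-1.     0.017  0.001] z [-0.001 -0.001 -1.   ] F [-0.4  0.1 -0.3] gap 0.1
shift cm [-0.88 -0.41  8.26] yaw [-3.125e+00 -1.000e-03  3.141e+00]
```

View pics/w2.png

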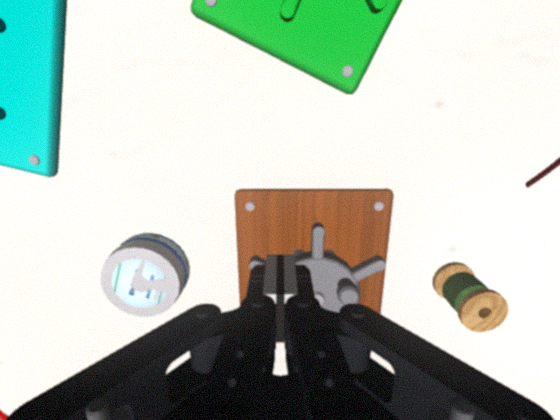

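The wrist view shows the near tab's tip at (318,226), the knob at (348,290) and the shut fingertips at (281,262), inside the gap to the -y side of that tab. I'll correct the position, then go down.

```bash
python3 - <<'E'
from h import *
c=dict(np.load("pics/w1.npz"))
for n,u,v,z in(("tab tip",318,226,47),("tip L",265,262,116.6),("tip R",299,262,116.6),("plateL",237,190,12),("plateR",391,190,12)):print(n,ray(c,u,v,z).round(1))
E
```

```text
tab tip [539.   47.7  47. ]
tip L [530.4  13.5 116.6]
tip R [530.7  30.3 116.6]
plateL [520.8 -13.   12. ]
plateR [523.  109.4  12. ]
```

arm_command(
  plan=[
    {"grip": -1,"dx": -0.8,"dy": -0.5,"dz": 0,"yaw": 0},
    {"grip": -1,"dx": -0.8,"dy": -0.5,"dz": 2,"yaw": 0},
    {"grip": -1,"dx": -0.8,"dy": -0.5,"dz": 4,"yaw": 0},
    {"grip": -1,"dx": -0.8,"dy": -0.5,"dz": 5,"yaw": 0},
    {"grip": -1,"dx": -0.8,"dy": -0.5,"dz": 5,"yaw": 0},
  ],
)

```text
time: 2.2
tool_pos: [541.5, 17.6, 66.6]
orientation: [-0.001, 0.006, 1.0, 0.0]
contact_force: [0.2, 0.4, 0.7]
finger_gap: 0.1
gripper_force: 0.0
```

arm_command(
  plan=[
    {"grip": -1,"dx": -0.4,"dy": 0,"dz": 0.8,"yaw": 0},
    {"grip": -1,"dx": -0.4,"dy": 0,"dz": 1.6,"yaw": 0},
    {"grip": -1,"dx": -0.4,"dy": 0,"dz": 2.4,"yaw": 0},
    {"grip": -1,"dx": -0.4,"dy": 0,"dz": 3.3,"yaw": 0},
    {"grip": -1,"dx": -0.4,"dy": 0,"dz": 3.3,"yaw": 0},
  ],
)

```text
time: 2.7
tool_pos: [545.4, 16.4, 33.3]
orientation: [-0.001, 0.007, 1.0, -0.0]
contact_force: [-0.8, 0.9, -0.1]
finger_gap: 0.0
gripper_force: 0.0
```

arm_command(
  plan=[
    {"grip": -1,"dx": 0,"dy": 0.4,"dz": 0,"yaw": 0},
    {"grip": -1,"dx": 0,"dy": 0.8,"dz": 0,"yaw": 0},
    {"grip": -1,"dx": 0,"dy": 1.2,"dz": 0,"yaw": 0},
    {"grip": -1,"dx": 0,"dy": 1.6,"dz": 0,"yaw": 0},
    {"grip": -1,"dx": 0,"dy": 2.0,"dz": 0,"yaw": 0},
  ],
)

```text
time: 3.2
tool_pos: [546.7, 36.2, 34.9]
orientation: [0.0, 0.007, 1.0, -0.0]
contact_force: [0.3, -3.1, 1.4]
finger_gap: -0.3
gripper_force: 1.4
```

Contact is made, at about 3 N. I'll carry on with the push.

arm_command(
  plan=[
    {"grip": -1,"dx": 0,"dy": 0.4,"dz": 0,"yaw": 0},
    {"grip": -1,"dx": 0,"dy": 0.8,"dz": 0,"yaw": 0},
    {"grip": -1,"dx": 0,"dy": 1.2,"dz": 0,"yaw": 0},
    {"grip": -1,"dx": 0,"dy": 1.6,"dz": 0,"yaw": 0},
    {"grip": -1,"dx": 0,"dy": 2.0,"dz": 0,"yaw": 0},
  ],
)

```text
time: 3.7
tool_pos: [546.7, 57.4, 34.6]
orientation: [-0.0, 0.007, 1.0, 0.0]
contact_force: [-1.2, 0.3, 0.4]
finger_gap: -0.0
gripper_force: 0.1
```

arm_command(
  plan=[
    {"grip": -1,"dx": 0,"dy": 0.4,"dz": 0,"yaw": 0},
    {"grip": -1,"dx": 0,"dy": 0.8,"dz": 0,"yaw": 0},
    {"grip": -1,"dx": 0,"dy": 1.2,"dz": 0,"yaw": 0},
    {"grip": -1,"dx": 0,"dy": 1.6,"dz": 0,"yaw": 0},
    {"grip": -1,"dx": 0,"dy": 1.7,"dz": 0,"yaw": 0},
  ],
)

```text
time: 4.2
tool_pos: [547.1, 74.3, 34.6]
orientation: [-0.0, 0.007, 1.0, 0.0]
contact_force: [0.9, -0.8, -0.4]
finger_gap: 0.4
gripper_force: 0.0
```

```bash
python3 go.py 545 75 34; python3 - <<'E'
from cell import eyes
import cv2,numpy as np
c=eyes.camera("wrist"); np.savez("pics/w3.npz",**c); a=c["frame"][150:400,150:450]
s=eyes.camera("scene"); b=s["frame"][130:270,190:358]; f=lambda g:cv2.resize(np.clip(g*1.5,0,255).astype(np.uint8),(400,333),interpolation=cv2.INTER_CUBIC)
cv2.imwrite("pics/w3.png",np.hstack([f(a),f(b)]))
E
```

```text
4.2 [547.1  74.3  34.6] x [-1.     0.013  0.   ] z [-0.  0. -1.] F [ 0.9 -0.8 -0.4] gap 0.4
shift cm [0.22 0.07 0.06] yaw [-3.129 -0.    -3.141]
```

View pics/w3.png

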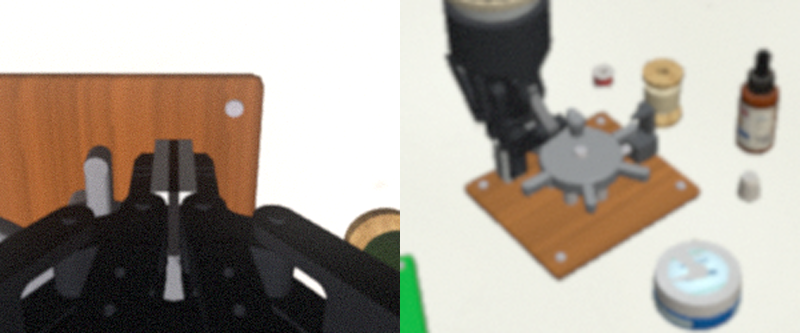

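The knob is at (575,120) in the right half, one click short, and a tab has settled at the near edge (98,150 in the left half) with the fingertip clear of it. I'll lift, go back to the first gap, and let the wheel rest.

arm_command(
  plan=[
    {"grip": -1,"dx": 0,"dy": 0,"dz": -1.5,"yaw": 0},
    {"grip": -1,"dx": 0,"dy": 0,"dz": -3.5,"yaw": 0},
    {"grip": -1,"dx": 0,"dy": 0,"dz": -5,"yaw": 0},
    {"grip": -1,"dx": 0,"dy": -1.5,"dz": -5,"yaw": 0},
    {"grip": -1,"dx": 0,"dy": -3,"dz": -5,"yaw": 0},
  ],
)

```text
time: 4.8
tool_pos: [546.7, 42.3, 84.6]
orientation: [0.0, 0.007, 1.0, -0.0]
contact_force: [-0.3, 0.4, -0.7]
finger_gap: 0.0
gripper_force: 0.0
```

arm_command(
  plan=[
    {"grip": -1,"dx": 0,"dy": -1.5,"dz": 0,"yaw": 0},
    {"grip": -1,"dx": 0.1,"dy": -2.7,"dz": 0,"yaw": 0},
    {"grip": -1,"dx": 0.1,"dy": -2.7,"dz": 0,"yaw": 0},
    {"grip": -1,"dx": 0.1,"dy": -2.7,"dz": 0,"yaw": 0},
    {"grip": -1,"dx": 0.1,"dy": -2.7,"dz": 0,"yaw": 0},
  ],
)

```text
time: 5.3
tool_pos: [545.3, 17.2, 84.4]
orientation: [-0.0, 0.007, 1.0, 0.0]
contact_force: [0.1, -0.7, -0.3]
finger_gap: -0.3
gripper_force: 0.0
```

```bash
python3 go.py 545 17 34; python3 - <<'E'
from cell import eyes
import cv2,numpy as np
c=eyes.camera("wrist"); np.savez("pics/w4.npz",**c); a=c["frame"][150:400,150:450]
s=eyes.camera("scene"); b=s["frame"][130:270,190:358]; f=lambda g:cv2.resize(np.clip(g*1.5,0,255).astype(np.uint8),(400,333),interpolation=cv2.INTER_CUBIC)
cv2.imwrite("pics/w4.png",np.hstack([f(a),f(b)]))
E
```

```text
5.3 [545.3  17.2  84.4] x [-1.     0.013  0.   ] z [-0.  0. -1.] F [ 0.1 -0.7 -0.3] gap -0.3
shift cm [ 0.03 -0.03  5.04] yaw [-3.128 -0.    -3.141]
```

View pics/w4.png

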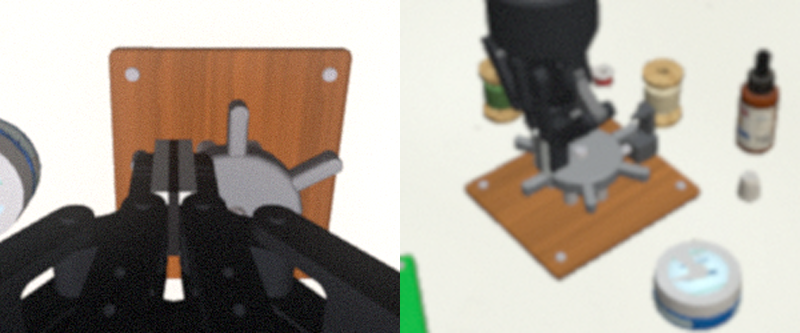

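The wheel is at rest with a tab at the near edge (238,110 left half), and the base hasn't moved. The fingertip is over the free gap, so I'll do the last flick the same way.

arm_command(
  plan=[
    {"grip": -1,"dx": 0,"dy": 0,"dz": 1.2,"yaw": 0},
    {"grip": -1,"dx": 0,"dy": 0,"dz": 2.5,"yaw": 0},
    {"grip": -1,"dx": 0,"dy": 0,"dz": 3.8,"yaw": 0},
    {"grip": -1,"dx": 0,"dy": 0,"dz": 5,"yaw": 0},
    {"grip": -1,"dx": 0,"dy": 0,"dz": 5,"yaw": 0},
  ],
)

```text
time: 5.9
tool_pos: [543.8, 16.5, 32.3]
orientation: [-0.002, 0.007, 1.0, -0.0]
contact_force: [0.5, 1.3, 0.6]
finger_gap: -0.1
gripper_force: 0.0
```

arm_command(
  plan=[
    {"grip": -1,"dx": 0,"dy": 0.4,"dz": 0,"yaw": 0},
    {"grip": -1,"dx": 0,"dy": 0.8,"dz": 0,"yaw": 0},
    {"grip": -1,"dx": 0,"dy": 1.2,"dz": 0,"yaw": 0},
    {"grip": -1,"dx": 0,"dy": 1.6,"dz": 0,"yaw": 0},
    {"grip": -1,"dx": 0,"dy": 2.0,"dz": 0,"yaw": 0},
  ],
)

```text
time: 6.4
tool_pos: [545.9, 36.3, 35.0]
orientation: [0.0, 0.007, 1.0, -0.0]
contact_force: [0.3, -3.2, 2.1]
finger_gap: -0.5
gripper_force: 1.4
```

arm_command(
  plan=[
    {"grip": -1,"dx": 0,"dy": 0.4,"dz": 0,"yaw": 0},
    {"grip": -1,"dx": 0,"dy": 0.8,"dz": 0,"yaw": 0},
    {"grip": -1,"dx": 0,"dy": 1.2,"dz": 0,"yaw": 0},
    {"grip": -1,"dx": 0,"dy": 1.6,"dz": 0,"yaw": 0},
    {"grip": -1,"dx": 0,"dy": 2.0,"dz": 0,"yaw": 0},
  ],
)

```text
time: 6.9
tool_pos: [545.7, 57.3, 34.5]
orientation: [-0.0, 0.007, 1.0, 0.0]
contact_force: [-0.8, -0.3, 1.0]
finger_gap: 0.3
gripper_force: 0.1
```

arm_command(
  plan=[
    {"grip": -1,"dx": 0,"dy": 0.4,"dz": 0,"yaw": 0},
    {"grip": -1,"dx": 0,"dy": 0.8,"dz": 0,"yaw": 0},
    {"grip": -1,"dx": 0,"dy": 1.2,"dz": 0,"yaw": 0},
    {"grip": -1,"dx": 0,"dy": 1.6,"dz": 0,"yaw": 0},
    {"grip": -1,"dx": 0,"dy": 1.7,"dz": 0,"yaw": 0},
  ],
)

```text
time: 7.4
tool_pos: [546.2, 74.3, 34.7]
orientation: [0.0, 0.007, 1.0, 0.0]
contact_force: [0.6, 0.6, -0.4]
finger_gap: -0.1
gripper_force: 0.0
```

arm_command(
  plan=[
    {"grip": -1,"dx": 0,"dy": 0,"dz": 0,"yaw": 0},
    {"grip": -1,"dx": 0,"dy": 0,"dz": 0,"yaw": 0},
    {"grip": -1,"dx": 0,"dy": 0,"dz": -2,"yaw": 0},
    {"grip": -1,"dx": 0,"dy": 0,"dz": -5,"yaw": 0},
    {"grip": -1,"dx": 0,"dy": 0,"dz": -9,"yaw": 0},
  ],
)

```text
time: 7.9
tool_pos: [544.9, 72.9, 124.2]
orientation: [-0.002, 0.007, 1.0, -0.001]
contact_force: [1.0, 0.5, -0.9]
finger_gap: -0.3
gripper_force: 0.0
```

arm_command(
  plan=[
    {"grip": -1,"dx": 3,"dy": 1,"dz": -2,"yaw": 0},
    {"grip": -1,"dx": 6,"dy": 3,"dz": -4,"yaw": 0},
    {"grip": -1,"dx": 9,"dy": 6,"dz": -5,"yaw": 0},
    {"grip": -1,"dx": 12,"dy": 10,"dz": -6,"yaw": 0},
    {"grip": -1,"dx": 14,"dy": 14,"dz": -6,"yaw": 0},
  ],
)

```text
time: 8.4
tool_pos: [407.1, 216.2, 186.3]
orientation: [0.001, 0.008, 1.0, 0.001]
contact_force: [1.1, 1.0, 0.4]
finger_gap: -0.1
gripper_force: 0.0
```

```bash
python3 go.py 545 17 34; python3 - <<'E'
from cell import eyes
import cv2,numpy as np
a=eyes.camera("top")["frame"][110:240,190:346]
b=eyes.camera("scene")["frame"][130:270,190:358]; f=lambda g:cv2.resize(np.clip(g*1.5,0,255).astype(np.uint8),(400,333),interpolation=cv2.INTER_CUBIC)
cv2.imwrite("pics/w5.png",np.hstack([f(a),f(b)]))
E
```

```text
8.4 [407.1 216.2 186.3] x [-1.     0.015 -0.002] z [ 0.002  0.001 -1.   ] F [1.1 1.  0.4] gap -0.1
shift cm [-14.06 -19.73  15.23] yaw [-3.126e+00  2.000e-03 -3.140e+00]
```

View pics/w5.png

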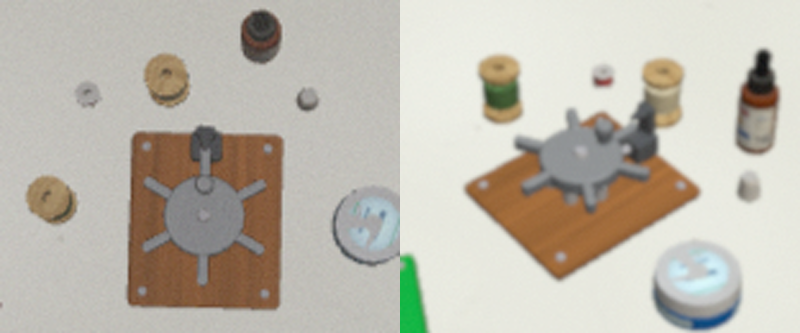

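The knob (204,184 left half) is in line with the pointer (205,150), nothing round it has moved, and the arm is clear.

```bash
python3 -c "
from cell import job
print(job.hand_in())"
```

```text
the job is handed in; nothing more can be done
None
```

I turned the wheel in two single-click flicks with a rest between; the last picture shows the knob in line with the pointer, the counter and the things round it unmoved, and I handed the job in at about 8.5 s (no verdict came back).

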